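Set the depth stop of the burger press from a sample patty

ROBOT

A 6-joint arm with a two-finger parallel gripper is mounted at the origin on the work surface. World frame = base frame: x ahead of the robot, y to its left, z up, the work surface at z = 0. Lengths are in mm, angles in rad, forces in N, time in s.
With the tool pointing down it reaches from about 275 to 1000 mm from the base axis. Payload 8.4 kg.
Tool frame: the origin (TCP) lies midway between the tips of the shut fingers; the grasp point (between the pads) lies 19 mm behind it (bot.grip_depth is the distance from the TCP to the grasp point, in mm); x points along the fingers, z is the direction in which the jaws open and shut, and the axes are right-handed (so a half turn about x gives the same grasp; the last joint's range is limited). The gripper opens to 85 mm and grips with 20 to 120 N. Pads are 22 mm wide; open, the fingers measure 114 mm over their backs; the gripper's body (76 mm by 85 mm) begins 54 mm behind the grasp point. The pads swing forward as they close: fully open they stand 13 mm farther back than shut.
Start: joints at [1.294, 0.353, 1.633, -0, 1.155, -0.002], TCP at [169.595, 601.553, 231.281] pointing down, gripper open.
Joint ranges: [-2.63, 2.63], [-0.92, 2.1], [0.06, 2.66], [-1.3, 4.44], [0, 2.69], [-3.02, 3.02]. Speed limits (rad/s): [2.22, 2.22, 2.79, 3.14, 3.14, 3.14].

INTERFACE

Orientations are given as a rotation vector (axis times angle).
In Python, from bench import bot gives the robot as it stands. Calls block until the motion is done:
- bot.move_pose(position, orientation): joint-space move of the TCP to a pose.
- bot.move_l(position, feed=150, orientation=None, guard=None): straight line of the TCP; orientation=None keeps the orientation; feed is the mean speed in mm/s. With guard (N) it stops when the force on the tool has changed by that much, and returns True; else False.
- bot.move_j(angles): joint-space move.
- bot.gripper_to(opening, newtons=None): finger opening in mm; newtons is the grip in N (None keeps the last); returns when the fingers have stopped.
- bot.sleep(seconds).
- bot.solve_ik(position, orientation): joint angles nearest the present ones, or None.
- bot.get_obs(): the state.
- bot.get_image(name): name is "side" or "top"; returns the picture (384x512x3 uint8, red, green, blue); there is no depth.
- bot.calibration(name): a dict with "mtx" (3x3 intrinsics, pixels), "R" (3x3) and "t" (3): a world point X has camera coordinates R X + t. Camera axes: x right, y down, z forward; pixel columns grow to the right and rows downward; lengths in mm; the calibration is good to about 2 mm. A picture is of the moment at which its call begins. calibration takes no time and is no camera call.
A pose or a line that the arm cannot do raises bot.IKError and nothing moves.
- bot.close_job(): hands the job in, once; it reports no verdict.
Trained networks look in the newest picture that a camera, given by its name, has taken for a name from the list of things; names that differ only in an ending like _2 or _b are one class to them, and where a whole thing is asked for, a point or a joint stands for the part that bears it (a point fixed in the world has none). Each returns a list of dicts, best first, with "conf" (0 to 1); they miss things now and then, are a little off and sometimes report something else, mostly with a low value. They report only what shows in the picture. A call takes as long as a camera call.
- bot.boxes_of(camera, query): "position" ([column, row] as shares, 0 to 1, of the picture: columns of its width, rows of its height, amid what is visible of it).
- bot.landmark_of(camera, query): "position" ([column, row] as shares, 0 to 1, of the picture: columns of its width, rows of its height: a listed point, or the origin of a listed thing).
The state is a dict: "time_s": time; "joint_positions": joint angles; "qd": joint speeds; "joint_torque": joint torques, N m; "eef_pos": TCP position; "tcp_rot": TCP orientation; "ft_force": force on the tool from outside, world axes, zero at the start; "ft_torque": the same for the moment, N m; "finger_gap": finger opening in mm.
Only numpy, scipy, OpenCV 4.12 (cv2) and the standard library are available. Lean on these libraries where they do the work, as an engineer would, in place of code of your own. Each camera call takes 0.05 s, during which the arm holds its last target.

TASK

Set the burger press to match the frozen sample patty in its mould: press the lever down until the plate beds firmly on the patty, without leaning on it hard, and note how far the lever went. Let the lever back up, then pull the stepped stop slide out to the step that would stop the lever nearest to that point, so that the middle of that step lies under the striker. Leave the other things on the table where they are.

Things in the scene. Friction and masses are not known exactly. Their poses are not given: they have to be found in the camera images.
- press: Cast-aluminium burger press, fixed; base 262 x 180 mm, its top 32 mm high. Origin: on the table under the centre of the round mould (126 mm outside, rim 88 mm high, floor 45 mm high). x points from the handle side to the hinge column, y left seen from the handle, z up. A frozen patty 12 to 28 mm thick, different each time, lies on the mould floor under the raised plate.
- lever (a joint): Press lever, rad: 0 fully up (0.49 above level), grows as pressed, 0.49 level, 0.62 end. Springs back up when let go. The plate touches the patty, or the lever meets the stop, at: 12 mm 0.563, 16 mm 0.526, 20 mm 0.490, 24 mm 0.454, 28 mm 0.417 (plate above mould floor = 20 mm + 110 mm x (0.49 - value)).
- lever_hinge (a point): Centre of the lever's hinge pin, at (110, 0, 135) mm in the press's frame; the pin lies along the press's y axis. Two flat bars run from it over the mould to the grip on the press's -x side.
- lever_grip (a point): Upper side of the lever's black round grip (28 mm diameter, from 222 to 322 mm from the hinge), 270 mm from the hinge; the grip's axis lies 14 mm below and passes through the hinge. x along the arm to the hinge, z square to the arm, up. About 275 mm high with the lever up, 149 mm level. Free travel takes about 3 N down here; on the patty about 3 N more for every mm.
- plate (a point): Centre of the underside of the pressing plate (aluminium disc 100 mm diameter, 12 mm thick, on a stem), which the lever drives straight down into the mould; 119 mm high with the lever up. Its force is 2.45 times the extra force at the grip. Some 8 N under it beds it firmly; over 50 N (about 20 N extra at the grip) spoils the patty, which yields about 1 mm at 20 N.
- stop (a joint): Stepped depth-stop slide, a steel bar 20 mm wide across the front of the base: metres pulled out to the press's +y side, 0 to 0.092, friction about 2.5 N, stays where left. Starts in (under 0.008), its flat foot below the striker. With the middle of a step below the striker it reads: 12 mm step (lowest) 0.020, 16 mm 0.036, 20 mm 0.052, 24 mm 0.068, 28 mm (highest) 0.084. Steps are 16 mm long.
- stop_knob (a point): Top centre of the slide's upright black round knob, 18 mm diameter, 43 mm tall above the bar, its top 87 mm high. In the press's frame at x = -85 mm, y = 96 mm (slide in) to 188 mm (fully out); moves along the press's y axis with the slide.
- striker (a point): Foot of the striker lug, a steel tongue 12 x 20 mm under the lever arm, 195 mm from the hinge and 52 mm below the arm's axis; with the arm near level it comes down on the slide at x = -85 mm, y = 0 in the press's frame.
- spice_jar: Small jar, 44 mm diameter, 85 mm tall, bystander; origin under its centre.
- pepper_mill: Turned wooden pepper mill, 54 mm diameter, 170 mm tall, bystander; origin under its centre.
- sauce_bowl: Empty white bowl, 110 mm diameter, 50 mm tall, bystander; origin under its centre.
- oil_bottle: Amber bottle, 60 mm diameter, 190 mm tall, bystander; origin under its centre.
- turner: Kitchen turner about 300 mm long lying flat, bystander; its x axis runs from handle to blade.
- tongs: Steel tongs 250 mm long lying flat, bystander; origin in the middle, x axis towards the tips.

How it is judged:
By the outcome, as a careful person would: the job done as asked, in the order asked, and still so for the second after the job is handed in, with the robot touching nothing.
It also fails if it takes over 64 s, if anything falls off the work surface, if the arm or the gripper's body presses on something with over 40 N, if the wrist force passes 120 N, or if a joint passes its speed limit or range.

## Working session

There is one attempt and no reset: what is moved stays moved. The work goes in short steps, each a Python script; the robot and the scene stay as the last script left them, time stands still between calls to the robot, and variables do not carry over. Pictures are saved under pics/ and viewed, and the job is handed in when it is done.

```bash
ls; mkdir -p pics; python3 - <<'E'
from bench import bot
import cv2
for c in ["side","top"]:
    im=bot.get_image(c); cv2.imwrite(f"pics/{c}0.png",im[:,:,::-1])
    for q in ["press","lever_hinge","lever_grip","plate","stop_knob","striker"]:
        print(c,q,[(round(d["position"][0]*512,1),round(d["position"][1]*384,1),round(d["conf"],2)) for d in bot.landmark_of(c,q)[:2]])
    k=bot.calibration(c);print(k)
o=bot.get_obs();print(o["time_s"],o["tcp_rot"],o["eef_pos"],o["finger_gap"],o["ft_force"])
E
```

```text
pics
side press [(298.4, 222.9, 0.82), (286.3, 201.3, 0.69)]
side lever_hinge [(306.9, 177.6, 0.86)]
side lever_grip [(278.8, 183.2, 0.57), (159.2, 212.6, 0.5)]
side plate [(296.5, 197.9, 0.73), (297.4, 220.0, 0.42)]
side stop_knob [(255.3, 210.4, 0.75), (310.3, 177.8, 0.53)]
side striker [(285.8, 199.6, 0.57)]
{'mtx': array([[425.42985649,   0.        , 258.36554297],
       [  0.        , 425.42985649, 195.01671337],
       [  0.        ,   0.        ,   1.        ]]), 'R': array([[ 0.71232059, -0.7017706 , -0.01083569],
       [-0.4946663 , -0.49103084, -0.7170732 ],
       [ 0.49790023,  0.51614605, -0.69691364]]), 't': array([-366.31743075,  401.05384454, 1193.69420653])}
top press [(267.8, 154.8, 0.62)]
top lever_hinge [(257.2, 109.5, 0.89)]
top lever_grip [(287.9, 184.8, 0.67)]
top plate [(271.8, 147.6, 0.88), (132.0, 257.0, 0.41)]
top stop_knob [(238.7, 190.2, 0.56)]
top striker []
{'mtx': array([[372.17257189,   0.        , 250.77935868],
       [  0.        , 372.17257189, 195.21701813],
       [  0.        ,   0.        ,   1.        ]]), 'R': array([[ 1.87852815e-02, -9.99823200e-01,  8.25700357e-04],
       [-9.96260420e-01, -1.87879886e-02, -8.43337790e-02],
       [ 8.43343820e-02,  7.61621196e-04, -9.96437219e-01]]), 't': array([-9.31118021e-01,  5.38161268e+02,  1.07418230e+03])}
0.7 [-1.0043769   1.32670999  1.00443045] [169.59407652 601.56494891 231.3209144 ] 85.47574980698167 [-0.54397441 -0.35234017 -0.81814772]
```

View pics/side0.png

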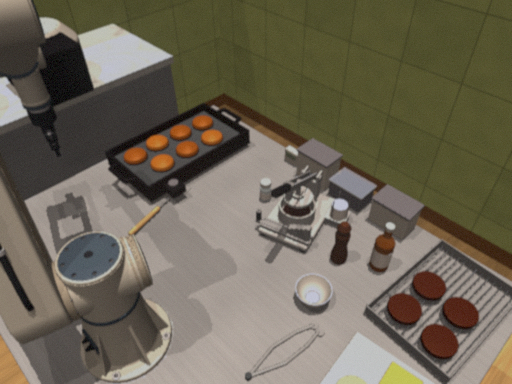

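View pics/top0.png

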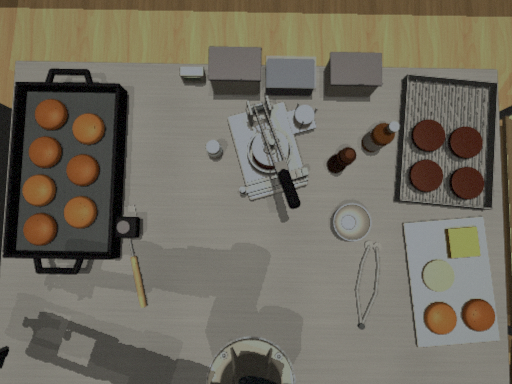

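```bash
cat > h.py <<'E'
import numpy as np, cv2
from bench import bot
from scipy.optimize import least_squares
CAL={c:bot.calibration(c) for c in("side","top")}
def proj(c,X):
    k=CAL[c];p=k["R"]@np.asarray(X,float)+k["t"];p=k["mtx"]@p;return p[:2]/p[2]
def P(pose,q):
    x,y,a=pose;c,s=np.cos(a),np.sin(a)
    return np.array([x+c*q[0]-s*q[1],y+s*q[0]+c*q[1],q[2]])
def grip(v,r=270,h=14):
    a=0.49-v
    return np.array([110-r*np.cos(a)+h*np.sin(a),0,135+r*np.sin(a)+h*np.cos(a)])
E
python3 - <<'E'
from h import *
obs=[("side","lever_hinge",306.9,177.6),("side","plate",296.5,197.9),("side","stop_knob",255.3,210.4),("top","lever_hinge",257.2,109.5),("top","lever_grip",287.9,184.8),("top","plate",271.8,147.6),("top","stop_knob",238.7,190.2),("side","lever_grip",278.8,183.2),("top","press",267.8,154.8),("side","press",298.4,222.9)]
def q(n,s): return {"lever_hinge":(110,0,135),"plate":(0,0,119),"stop_knob":(-85,96+s,87),"lever_grip":grip(0),"press":(0,0,0)}[n]
f=lambda v:np.concatenate([proj(c,P(v[:3],q(n,v[3])))-[u,w] for c,n,u,w in obs])
for y0 in(0,):
    r=least_squares(f,[650,-40,0.2,4],loss="soft_l1",bounds=([300,-300,-3,0],[1000,300,3,8]))
    print(r.x,r.cost);print(f(r.x).reshape(-1,2).round(1))
for c,(x0,x1,y0,y1) in {"side":(240,350,140,255),"top":(200,320,80,215)}.items():
    im=cv2.imread(f"pics/{c}0.png")[y0:y1,x0:x1];s=5
    im=cv2.resize(im,None,fx=s,fy=s,interpolation=cv2.INTER_CUBIC)
    if im.shape[0]>600: im=im[:600] if False else cv2.resize(im,None,fx=600/im.shape[0],fy=600/im.shape[0])
    cv2.imwrite(f"pics/{c}0z.png",im)
E
```

```text
[ 6.57511358e+02 -3.77590957e+01  2.95704159e-01  8.00000000e+00] 18.67269088508176
[[ 3.2 -2.8]
 [ 0.  -0.2]
 [ 1.8 -0.3]
 [ 0.7 -0.7]
 [-0.8  0.4]
 [-2.9  1.2]
 [ 2.2  0.1]
 [ 2.9  2.3]
 [-0.8  2.1]
 [-3.6 -1.2]]
```

View pics/side0z.png

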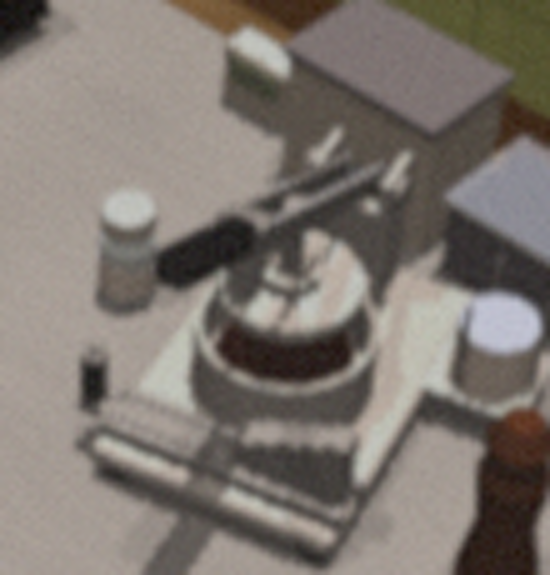

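View pics/top0z.png

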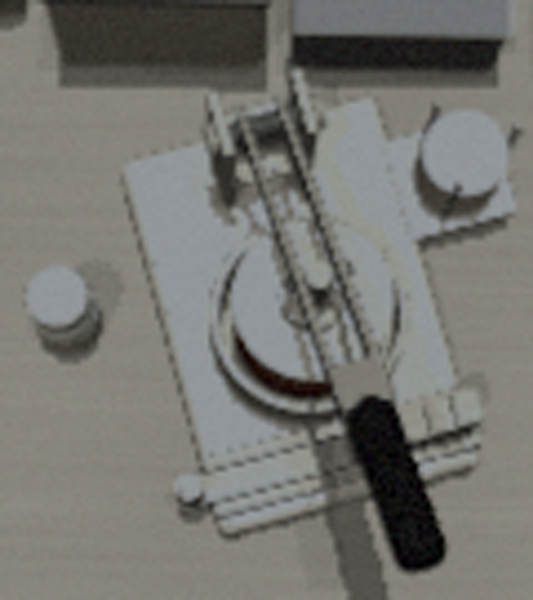

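```bash
python3 - <<'E'
from h import *
T=lambda a,b:(200+a/4.444,80+b/4.444); S=lambda a,b:(240+a/5,140+b/5)
obs=[("top","lever_hinge",257.2,109.5),("top","lever_grip",287.9,184.8),("top","plate",271.8,147.6),("side","plate",296.5,197.9),("side","lever_hinge",306.9,177.6),
("side","stop_knob",*S(95,351)),("top","stop_knob",*T(189,485)),("top","tip",*T(421,565)),("side","tip",*S(170,270)),("top","press",267.8,154.8)]
def q(n,s): return {"lever_hinge":(110,0,135),"plate":(0,0,119),"stop_knob":(-85,96+s,87),"lever_grip":grip(0),"press":(0,0,0),"tip":grip(0,322,0)}[n]
E=[(90,T(125,165)),(90,T(203,445)),(-90,T(375,100)),(-90,T(460,385))]
def f(v,full=False):
    r=[proj(c,P(v[:3],q(n,v[3])))-[u,w] for c,n,u,w in obs]
    for i,(y,p) in enumerate(E): r.append(proj("top",P(v[:3],(v[4+i],y,32)))-p)
    return np.concatenate(r)
r=least_squares(f,[650,-40,0.2,4,90,-90,90,-90],loss="soft_l1",bounds=([300,-300,-3,0]+[-200]*4,[1000,300,3,8]+[200]*4))
print(r.x.round(3),r.cost);print(f(r.x).reshape(-1,2).round(1))
p=r.x[:3]
for n in("stop_knob","lever_grip"): print(n,P(p,q(n,r.x[3])))
# overlay
for c,(x0,x1,y0,y1) in {"side":(240,350,140,255),"top":(200,320,80,215)}.items():
    s=4.4
    im=cv2.resize(cv2.imread(f"pics/{c}0.png")[y0:y1,x0:x1],None,fx=s,fy=s,interpolation=cv2.INTER_CUBIC)
    def L(pts,col):
        pp=np.array([(proj(c,P(p,k))-[x0,y0]+.5)*s for k in pts]).round().astype(int)
        cv2.polylines(im,[pp],False,col,1)
    t=np.linspace(0,6.3,60)
    L([(63*np.cos(a),63*np.sin(a),88) for a in t],(0,255,0))
    L([(50*np.cos(a),50*np.sin(a),131) for a in t],(0,255,255))
    L([(-131,90,32),(131,90,32),(131,-90,32),(-131,-90,32),(-131,90,32)],(0,0,255))
    L([grip(0,0,0),grip(0,322,0)],(255,0,0)); 
    k=q("stop_knob",r.x[3]); L([k,(k[0],k[1],44)],(255,0,255))
    cv2.imwrite(f"pics/{c}0o.png",im)
E
```

```text
[ 6.58547e+02 -4.03860e+01  2.90000e-01  4.60000e+00  1.41315e+02
 -5.45640e+01  1.38796e+02 -6.22180e+01] 11.982782486965947
[[ 1.9 -1.1]
 [ 0.1  0.1]
 [-1.9  0.8]
 [ 0.8  0.1]
 [ 4.1 -2.6]
 [-0.3  0.3]
 [ 0.2  0.3]
 [ 0.3 -0.3]
 [ 0.1 -0.2]
 [ 0.1  1.8]
 [-1.8  0.2]
 [-1.8  0.3]
 [ 0.4 -0.1]
 [ 0.  -0. ]]
stop_knob [548.35636112  31.74861142  87.        ]
lever_grip [541.97212082 -75.12627826 274.42164983]
```

View pics/side0o.png

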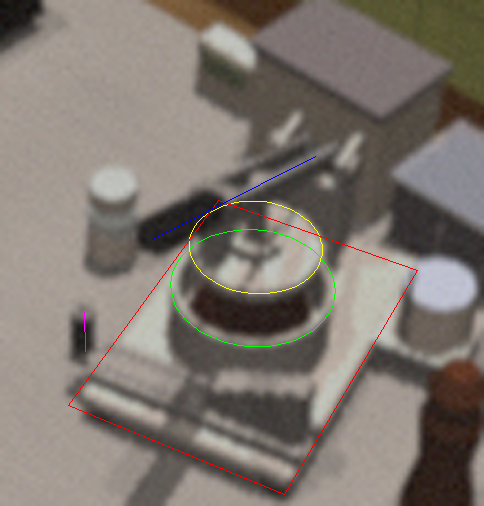

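View pics/top0o.png

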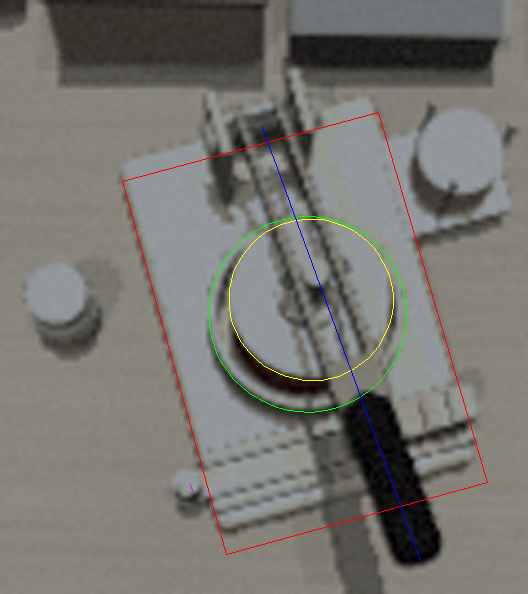

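```bash
cat >> h.py <<'E'
from scipy.spatial.transform import Rotation as Ro
POSE=np.array([658.5,-40.4,0.29])
def ori(psi):  # tool x down, jaw dir (z) at heading psi
    x=np.array([0,0,-1.]);z=np.array([np.cos(psi),np.sin(psi),0]);y=np.cross(z,x)
    return Ro.from_matrix(np.c_[x,y,z]).as_rotvec()
E
python3 - <<'E'
from h import *
o=bot.get_obs();print(Ro.from_rotvec(o["tcp_rot"]).as_matrix().round(2))
for psi in (0.29,0.29+np.pi): 
    for p in (P(POSE,grip(0))+[0,0,30],P(POSE,grip(.5))): print("grip",psi,np.round(bot.solve_ik(p,ori(psi)),2))
for psi in (0.29+np.pi/2,.29-np.pi/2): 
    for p in (P(POSE,(-85,100,150)),P(POSE,(-85,185,52))): print("knob",psi,np.round(bot.solve_ik(p,ori(psi)),2))
E
```

```text
[[ 0.   -0.96  0.27]
 [ 0.    0.27  0.96]
 [-1.   -0.    0.  ]]
grip 0.29 [-0.14  0.17  1.71 -0.    1.26 -0.43]
grip 0.29 [-0.17  0.28  1.95 -0.    0.91 -0.46]
grip 3.431592653589793 [-0.14  0.17  1.71 -0.    1.26  2.71]
grip 3.431592653589793 [-0.17  0.28  1.95 -0.    0.91  2.68]
knob 1.8607963267948966 [ 0.05  0.33  1.87  0.    0.94 -1.81]
knob 1.8607963267948966 [ 0.21  0.46  1.96  0.    0.73 -1.65]
knob -1.2807963267948965 [ 0.05  0.33  1.87 -0.    0.94  1.33]
knob -1.2807963267948965 [ 0.21  0.46  1.96 -0.    0.73  1.49]
```

```bash
python3 - <<'E'
from h import *
bot.gripper_to(0,40)
bot.move_pose(P(POSE,grip(0))+[0,0,35],ori(.29))
im=bot.get_image("side");cv2.imwrite("pics/side1.png",cv2.resize(im[90:260,200:400,::-1],None,fx=3.5,fy=3.5))
im=bot.get_image("top");cv2.imwrite("pics/top1.png",cv2.resize(im[80:250,180:380,::-1],None,fx=3.5,fy=3.5))
f0=bot.get_obs();print(f0["time_s"],f0["ft_force"].round(2) if hasattr(f0["ft_force"],"round") else f0["ft_force"])
hit=bot.move_l(P(POSE,grip(0))+[0,0,-12],feed=30,guard=1.5)
o=bot.get_obs();print(hit,o["time_s"],o["eef_pos"],o["ft_force"],P(POSE,grip(0)),o["finger_gap"])
E
```

```text
4.3083 [0.52 0.21 0.97]
True 5.325 [541.51920334 -75.17079392 277.20974433] [ 1.79971626 -1.27118146  1.67694439] [541.93815192 -75.18354589 274.42164983] -0.1060184789745733
```

View pics/side1.png

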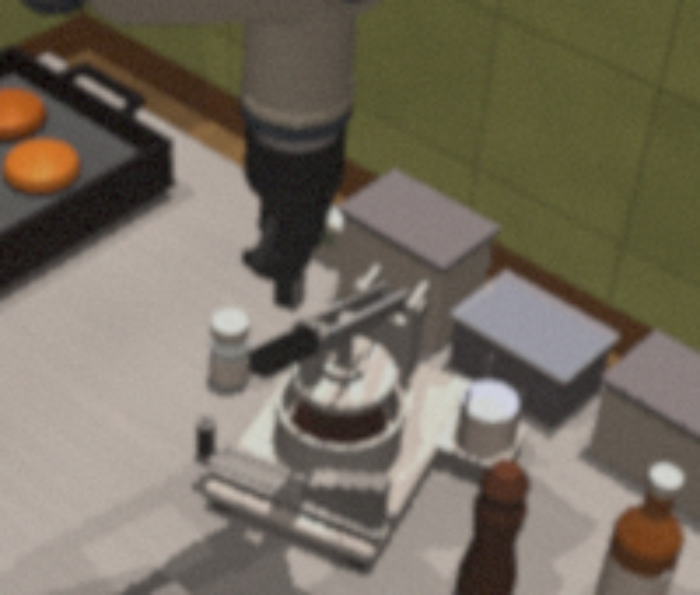

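View pics/top1.png

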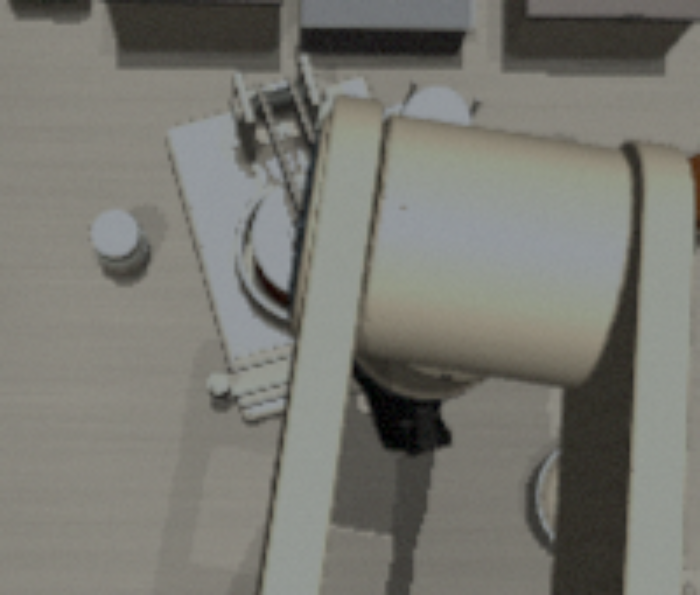

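```bash
python3 - <<'E'
from h import *
print([np.round(bot.get_obs()["ft_force"],1) for _ in range(3)])
log=[]
for v in np.r_[0.03,0.1,0.18,0.26,0.32,0.36,0.38]:
    h=bot.move_l(P(POSE,grip(v)),feed=60,guard=9)
    o=bot.get_obs();e=o["eef_pos"];print(round(v,3),h,round(o["time_s"],2),np.round(e,1),np.round(o["ft_force"],2))
    if h: break
E
```

```text
[array([ 1.8, -1.3,  1.7]), array([ 1.8, -1.3,  1.7]), array([ 1.8, -1.3,  1.7])]
0.03 False 5.66 [538.  -76.4 267.2] [ 0.59 -0.03  1.61]
0.1 False 6.12 [529.3 -78.8 250.3] [-0.34  1.    2.97]
0.18 False 6.63 [521.3 -81.2 230.4] [-0.48  0.44  3.25]
0.26 False 7.14 [514.8 -83.2 209.9] [0.36 0.78 3.36]
0.32 False 7.56 [511.  -84.3 194.4] [-0.34  0.18  2.85]
0.36 False 7.89 [509.  -85.  183.9] [0.46 1.81 3.12]
0.38 False 8.14 [508.3 -85.3 178.7] [0.55 0.68 2.68]
```

```bash
python3 - <<'E'
from h import *
v=0.38
while v<0.60:
    v+=0.005
    h=bot.move_l(P(POSE,grip(v)),feed=25,guard=9)
    F=[]
    for _ in range(4):
        bot.sleep(0.03);o=bot.get_obs();F.append(o["ft_force"])
    fz=np.mean(F,0)[2]
    # lever angle from z
    z=o["eef_pos"][2]; a=np.arcsin(np.clip((z-135-14)/270,-1,1)); 
    print(round(v,3),h,round(o["time_s"],2),round(z,2),"lever",round(0.49-a,4),np.round(np.mean(F,0),2),flush=True)
    if fz>8 or h: break
im=bot.get_image("side");cv2.imwrite("pics/side2.png",cv2.resize(im[130:260,220:360,::-1],None,fx=4,fy=4))
E
```

```text
0.385 False 8.53 177.36 lever 0.3848 [ 0.21 -0.27  2.95]
0.39 False 8.91 175.9 lever 0.3902 [ 0.3  -0.08  2.84]
0.395 False 9.29 174.55 lever 0.3952 [1.23 0.04 3.04]
0.4 False 9.68 173.23 lever 0.4001 [1.45 0.35 2.43]
0.405 False 10.06 171.88 lever 0.4052 [ 1.35 -0.05  2.72]
0.41 False 10.44 170.54 lever 0.4101 [1.63 0.07 2.65]
0.415 False 10.82 169.2 lever 0.4151 [ 1.19 -0.12  2.6 ]
0.42 False 11.21 167.86 lever 0.4201 [2.17 0.18 2.73]
0.425 False 11.59 166.51 lever 0.4251 [1.41 0.11 3.21]
0.43 False 11.97 165.18 lever 0.43 [ 0.99 -0.16  3.58]
0.435 False 12.36 163.82 lever 0.4351 [1.32 0.09 3.51]
0.44 False 12.74 162.46 lever 0.4401 [1.33 0.28 2.84]
0.445 False 13.12 161.13 lever 0.4451 [1.59 0.18 2.69]
0.45 False 13.51 159.77 lever 0.4501 [ 1.53 -0.23  3.38]
0.455 False 13.89 158.43 lever 0.4551 [0.92 0.22 3.38]
0.46 False 14.28 157.09 lever 0.46 [1.08 0.35 2.99]
0.465 False 14.66 155.73 lever 0.4651 [0.91 0.66 3.36]
0.47 False 15.04 154.36 lever 0.4701 [1.57 0.8  3.  ]
0.475 False 15.43 153.05 lever 0.475 [0.74 0.43 3.18]
0.48 False 15.81 151.7 lever 0.48 [0.71 0.07 3.34]
0.485 False 16.19 150.34 lever 0.485 [0.72 0.32 3.37]
0.49 False 16.57 149.01 lever 0.49 [0.3  0.06 3.67]
0.495 False 16.96 147.62 lever 0.4951 [0.6  0.37 3.67]
0.5 False 17.34 146.28 lever 0.5001 [ 1.07 -0.01  3.84]
0.505 False 17.73 145.1 lever 0.5045 [-0.52  0.19  6.7 ]
0.51 False 18.11 144.07 lever 0.5082 [-1.66  0.72  9.29]
```

View pics/side2.png

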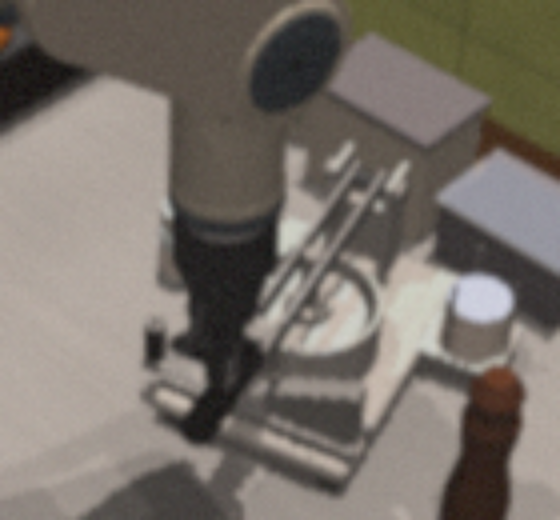

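```bash
python3 - <<'E'
from h import *
print(bot.get_obs()["ft_force"],bot.get_obs()["eef_pos"])
for v in (0.4,0.3,0.2,0.1,0.0):
    bot.move_l(P(POSE,grip(v)),feed=90)
bot.move_l(P(POSE,grip(0))+[0,0,30],feed=120)
# tilted orientation square to the arm
a=0.49;c,s=np.cos(.29),np.sin(.29)
n=np.array([np.sin(a)*c,np.sin(a)*s,np.cos(a)]);u=np.array([np.cos(a)*c,np.cos(a)*s,-np.sin(a)])
x=-n;z=u;R=Ro.from_matrix(np.c_[x,np.cross(z,x),z]).as_rotvec()
p=P(POSE,grip(0))
print(bot.solve_ik(p+n*12,R))
bot.move_pose(p+n*8,R)
bot.sleep(.2);f0=np.mean([ (bot.sleep(.03),bot.get_obs()["ft_force"])[1] for _ in range(5)],0);print("f0",f0)
for d in np.arange(4,-5,-0.7):
    bot.move_l(p+n*d,feed=25)
    F=np.mean([(bot.sleep(.03),bot.get_obs()["ft_force"])[1] for _ in range(3)],0)-f0
    o=bot.get_obs();print(round(d,2),round(o["time_s"],2),"along n",round(float(n@(o["eef_pos"]-p)),2),"Fn",round(float(F@n),2),flush=True)
    if F@n>2.3: break
bot.move_l(p+n*40,feed=120)
print(bot.get_obs()["time_s"])
E
```

```text
[-0.97337509  0.82220477  9.93305418] [505.05513537 -86.20874843 144.08679893]
[-0.04122265  0.46257743  1.43708838 -0.15510862  1.70744565 -0.31589514]
f0 [-0.15100537  0.07981569  0.16014132]
4.0 22.12 along n 3.92 Fn 0.1
3.3 22.47 along n 3.29 Fn 0.54
2.6 22.82 along n 2.6 Fn -0.56
1.9 23.17 along n 1.87 Fn -0.46
1.2 23.52 along n 1.31 Fn 1.26
0.5 23.87 along n 0.59 Fn 2.3
24.35
```

```bash
python3 - <<'E'
from h import *
im=bot.get_image("side");cv2.imwrite("pics/side3.png",cv2.resize(im[130:260,220:360,::-1],None,fx=4,fy=4))
R=ori(.29-np.pi/2)
bot.move_pose(P(POSE,(-85,100.6,200)),R)
bot.move_l(P(POSE,(-85,100.6,93)),feed=120)
bot.sleep(.1)
f0=np.mean([(bot.sleep(.03),bot.get_obs()["ft_force"])[1] for _ in range(3)],0)
for z in np.arange(90,83,-0.7):
    bot.move_l(P(POSE,(-85,100.6,z)),feed=20)
    F=np.mean([(bot.sleep(.03),bot.get_obs()["ft_force"])[1] for _ in range(2)],0)-f0
    o=bot.get_obs();print(round(o["time_s"],2),np.round(o["eef_pos"],2),F.round(2))
    if F[2]>2.5: break
bot.move_l(P(POSE,(-85,100.6,115)),feed=120)
bot.gripper_to(45)
im=bot.get_image("side");cv2.imwrite("pics/side4.png",cv2.resize(im[130:260,220:360,::-1],None,fx=4,fy=4))
o=bot.get_obs();print(o["time_s"],o["finger_gap"])
E
```

```text
27.48 [548.23  31.71  89.94] [0.88 0.12 0.58]
27.79 [548.28  31.69  89.3 ] [-0.3   0.23 -0.09]
28.11 [548.25  31.71  88.56] [ 0.63 -0.31 -0.13]
28.43 [548.28  31.7   87.87] [-0.15  0.01  0.48]
28.74 [548.23  31.7   87.15] [-0.49  0.2  -0.37]
29.06 [548.36  31.72  86.98] [-2.09 -0.49  5.83]
30.0 44.84164073294552
```

View pics/side3.png

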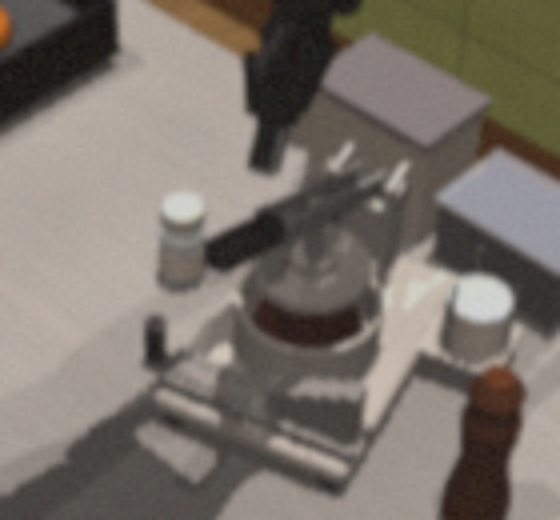

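View pics/side4.png

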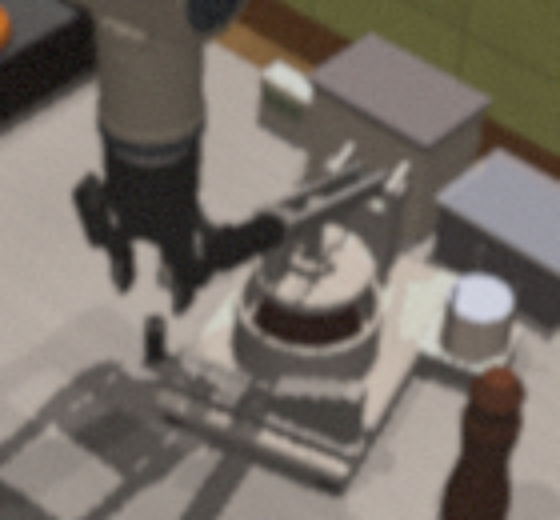

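```bash
python3 - <<'E'
from h import *
bot.move_l(P(POSE,(-85,100.6,53)),feed=80,guard=8)
bot.gripper_to(5,25)
o=bot.get_obs();yd=np.array([-np.sin(.29),np.cos(.29),0]);p0=P(POSE,(0,0,0))
Y=lambda e:float(yd@(np.array(e)-p0))
y0=Y(o["eef_pos"]);print(o["time_s"],o["finger_gap"],"y",y0,o["ft_force"])
base=o["eef_pos"].copy() if hasattr(o["eef_pos"],"copy") else np.array(o["eef_pos"])
f0=np.array(o["ft_force"])
for d in np.arange(1,13,1.0):
    bot.move_l(base-yd*d,feed=25)
    F=np.mean([(bot.sleep(.03),bot.get_obs()["ft_force"])[1] for _ in range(2)],0)
    o=bot.get_obs();print(d,round(o["time_s"],2),"y",round(Y(o["eef_pos"]),2),"Fy",round(float(yd@F),2),F.round(1),flush=True)
    if yd@F>6.5: break
E
```

```text
31.275 17.655217070971258 y 100.51056638167861 [0.18101484 0.85632386 3.71957741]
1.0 31.59 y 99.65 Fy 2.79 [-1.7  2.4  2.3]
2.0 31.91 y 98.45 Fy 2.81 [-1.8  2.4  3. ]
3.0 32.23 y 97.39 Fy 1.41 [-1.1  1.1  4.2]
4.0 32.54 y 96.43 Fy 0.67 [-1.6  0.2  3.3]
5.0 32.86 y 95.46 Fy 1.62 [-1.9  1.1  4. ]
6.0 33.17 y 94.85 Fy 5.04 [-2.3  4.6  5.2]
7.0 33.49 y 94.73 Fy 11.24 [-4.1 10.5  6.5]
```

```bash
python3 - <<'E'
from h import *
yd=np.array([-np.sin(.29),np.cos(.29),0]);p0=P(POSE,(0,0,0))
Y=lambda e:float(yd@(np.array(e)-p0))
e=np.array(bot.get_obs()["eef_pos"])
e1=e+yd*(146.8-Y(e))
bot.move_l(e1,feed=40);bot.sleep(.2)
o=bot.get_obs();print(o["time_s"],"s",Y(o["eef_pos"])-94.8,np.round(o["ft_force"],1),o["finger_gap"])
e2=e1+yd*(94.8+52-Y(o["eef_pos"]))
bot.move_l(e2,feed=20);bot.sleep(.2)
o=bot.get_obs();print("s",Y(o["eef_pos"])-94.8,np.round(o["ft_force"],1))
bot.gripper_to(40);
o=bot.get_obs();print("s",Y(o["eef_pos"])-94.8,np.round(o["ft_force"],1))
bot.move_l(np.array(o["eef_pos"])+[0,0,150],feed=120)
bot.move_pose([380,330,300],ori(.29-np.pi/2))
for c,(x0,x1,y0,y1) in {"side":(220,360,130,260),"top":(180,320,90,220)}.items():
    im=bot.get_image(c);cv2.imwrite(f"pics/{c}5.png",cv2.resize(im[y0:y1,x0:x1,::-1],None,fx=4,fy=4,interpolation=cv2.INTER_CUBIC))
    print(c,[(d["position"][0]*512,d["position"][1]*384,d["conf"]) for d in bot.landmark_of(c,"stop_knob")[:2]], proj(c,P(POSE,(-85,146.8,87))),proj(c,P(POSE,(-82,146.8,87))))
print(bot.get_obs()["time_s"])
E
```

```text
35.175 s 52.167827124697354 [0.1 2.8 2.6] 17.194425235080903
s 51.81895782042473 [0.2 2.7 2. ]
s 51.70768805232696 [ 0.1 -0.6  0.4]
side [(247.0912, 208.89600000000002, 0.94)] [246.70661881 205.86500328] [247.14873863 205.30653092]
top [(224.7168, 196.49280000000002, 0.63)] [226.7197702  193.89309113] [226.43584908 192.85566921]
38.7667
```

View pics/side5.png

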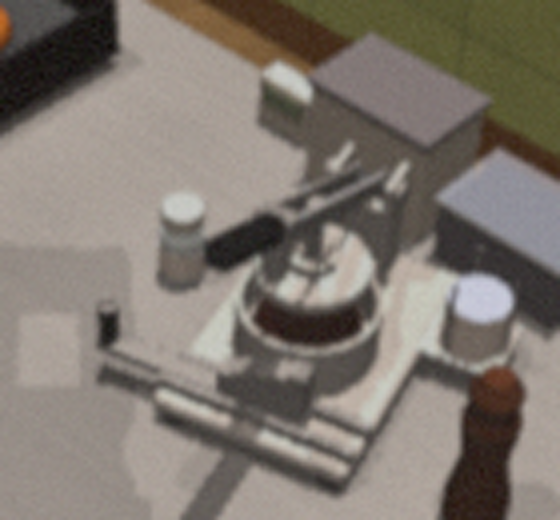

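View pics/top5.png

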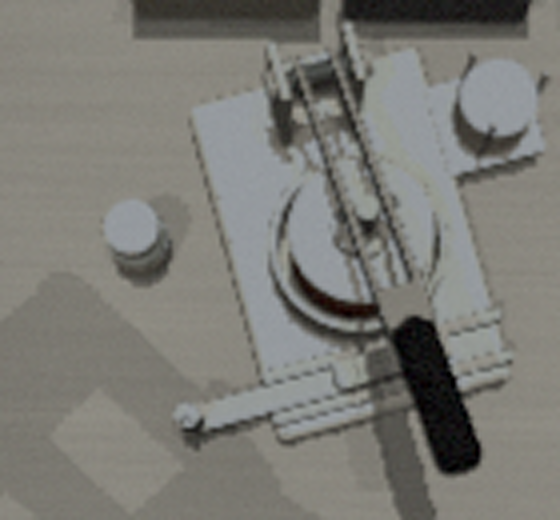

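```bash
python3 - <<'E'
from bench import bot
print(bot.close_job(), bot.get_obs()["time_s"])
E
```

```text
the job is handed in; nothing more can be done
the job is handed in; nothing more can be done
```

The press is set to the 20 mm step, and the job was handed in at about 39 s of the 64 s allowed.

- **Pressing:** The plate touched the patty at a lever reading of about 0.500. It bedded at about 0.504–0.508, with roughly 6 N extra at the grip, or about 14 N under the plate. That corresponds to a patty of about 18.9 mm at first touch. I then let the lever back up.
- **Choice of step:** The 20 mm step stops the lever at 0.490. The halfway point to the 16 mm step is 0.508, so the margin is only about 0.004–0.008 rad.
- **Setting the slide:** I gripped the knob and pushed it in to the end stop to find zero, then pulled it out to about 51.8 mm (the target is 52).

**Checks**
- The knob's top touched at its stated height of 87 mm, so the heights were not biased.
- A check touch on the raised lever came about 1.3 mm earlier than expected. I put this down to a 2–3 mm error in the press's estimated x position, which hardly affects the reading near level.
- The end stop came 1.2 mm from its predicted place.
- The final pictures show the lever up, and the knob within about 1 pixel of where it should be. The network's own knob marks were about 3 pixels off.
- The spice jar and pepper mill beside the press look unmoved. I did not check the other bystanders in the final pictures, but the arm made no contact near them.

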